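# Hang up the loupe headset, then hold the light shutter open at the mark

## Robot

A 7-joint arm with a two-finger parallel gripper is mounted at the origin on the work surface. World frame = base frame: x ahead of the robot, y to its left, z up, the work surface at z = 0. Lengths are in mm, angles in rad, forces in N, time in s.
With the tool pointing down it reaches from about 400 to 925 mm from the base axis. Payload 4.1 kg.
Tool frame: the origin (TCP) lies between the finger pads; the fingertips stand 17 mm ahead of it and the grasp point (between the pads) lies 2 mm behind it; z points along the fingers, y is the direction in which the jaws open and shut (so a half turn about z gives the same grasp; the last joint's range is limited). The gripper opens to 85 mm and grips with 20 to 120 N. Pads are 22 mm wide; open, the fingers measure 114 mm over their backs; the gripper's body (76 mm by 85 mm) begins 54 mm behind the grasp point. The pads swing forward as they close: fully open they stand 13 mm farther back than shut.
Start: joints at [-1.279, 0.398, 0.045, 1.537, -0.019, 1.207, -0.051], TCP at [247.585, 601.035, 248.347] pointing down, gripper open.
Joint ranges: [-2.82, 2.82], [-0.49, 2.23], [-1.37, 1.46], [0, 2.46], [-1.36, 4.5], [0.23, 2], [-2.94, 2.94]. Speed limits (rad/s): [2.57, 2.57, 3.14, 3.14, 3.14, 3.14, 3.14].

## Interface

Orientations are given as a unit quaternion [w, x, y, z].
In Python, from workcell import * gives the robot as it stands.
- The arm moves only by the shell command python3 -m pendant 'ROWS' [FORCE]. ROWS is JSON, a list that holds one entry, the list of rows, each a list of 5 numbers: the shift along the tool's x, y, z as a fraction of full scale, then the turn about the tool's z as a fraction of full scale, then the closure, from -1 (fully open) to 1 (shut). In form: [[[x, y, z, spin, fingers], ...]]. A call has 1 to 20 rows; each row shifts and turns the pose as measured when the row begins, along the tool's axes as they then stand; what a row does not reach is not made up. Full scale, the value 1, is 0.05 m for a shift and pi/2 rad for a turn. A row lasts 1/10 s, in which the tool goes at most 50 mm and 8.59 degrees, less where a joint would pass 70% of its speed; a pose out of reach is approached as far as the arm can. A call with a number of a shift or a turn outside -1 to 1 is refused whole. A call with a gripper value outside its range is refused whole. The fingers move at their own pace and stop on an object; FORCE is the grip in N (left out, the last holds). Time passes only in rows, so rows that do not move let the fingers close. It gives the time, the measured TCP pose, the force and the opening at its end, in the units of the state.
- sense(): the state, without advancing time (a new reading comes with each control period).
- read_camera(name): name is "side" or "top"; returns the picture (480x640x3 uint8, red, green, blue); there is no depth.
- camera_info(name): a dict with "camera_matrix" (3x3 intrinsics, pixels), "xyz" and "orientation" of the camera in the world. Camera axes: x right, y down, z forward; pixel columns grow to the right and rows downward; lengths in mm; the calibration is good to about 2 mm. A picture is of the moment at which its call begins. camera_info takes no time and is no camera call.
- close_job(): hands the job in, once; it reports no verdict.
The state is a dict: "time_s": time; "joint_positions": joint angles; "qvel": joint speeds; "joint_efforts": joint torques, N m; "ee_pos": TCP position; "orientation": TCP orientation; "ft_force": force on the tool from outside, world axes, zero at the start; "torque": the same for the moment, N m; "width": finger opening in mm.
Only numpy, scipy, OpenCV 4.12 (cv2) and the standard library are available. Lean on these libraries where they do the work, as an engineer would, in place of code of your own. Each camera call takes 0.05 s, during which the arm holds its last target.

## Task

The loupe headset has been left standing in front of the viewing box, in the way of its spring-return light shutter. First hang the headset over the middle of the bar of the rail stand, straddling the bar, and let go of it; then pull the shutter out by its white grip until the red line across it is level with the green marker on the box's edge, and keep it there: finish while still holding the shutter at the mark. Leave the green marker, the jar, the steel weight, the roll of tape and the brush where they are.

Things in the scene. Friction and masses are not known exactly. Their poses are not given: they have to be found in the camera images.
- loupe_grip (a point): Centre of the grey lens block on top of the loupe headset (loose, 160 g): the place to grasp from above. Block 60 mm along x, 28 mm along y (grasp across y), 46 mm high. The point is 129 mm above the headset's soles and 27 mm above the crown's underside, which rests on the bar when hung. Axes: z up, x along the span of the U, y the way a bar passes under the U.
- loupe: The headset: stiff blue inverted-U band (24 mm wide, 4 mm thick) standing on two black temple pads (14 x 60 x 40 mm, 132 mm free between them); nothing joins the pads below. 160 mm over the pads, 154 mm high. Origin midway between the soles, axes as at loupe_grip. The crown's underside is flat for 36 mm along x, then slopes down.
- rail_mid (a point): Middle of the steel bar of the fixed rail stand, on the bar's axis, 160 mm above the table. The bar runs along this frame's y, 12 mm thick, 300 mm long between two posts 16 mm thick with 70 mm round feet. z is up. A headset hung on it has its lens-block centre 33 mm above this point.
- rail: The rail stand; origin on the table under the middle of the bar, y along the bar.
- shutter_grip (a point): Centre of the white upright grip on the black shutter: 16 mm thick along x, 50 mm wide along y, 42 mm high, top 101 mm above the table. Free in front and behind above the plate: pinch from above, a finger on each x side. Pulling out moves it to this frame's -x. Axes are the viewing box's.
- shutter_line (a point): Middle of the red line (6 mm wide, along y) across the shutter plate's top, 59 mm above the table and 35 mm to +x of the grip's centre; it moves with the shutter. Axes as the viewing box.
- marker_mid (a point): Centre of the green marker block (12 mm along x, 16 mm along y, 12 mm high) clamped on the viewing box's +y edge strip, 66 mm above the table. The shutter is at the mark when the red line has the same x as this point in the box's frame. Axes as the viewing box.
- shutter (a joint): How far the shutter is pulled out, m: 0 shut, 0.095 at the stop. A spring pulls it shut: 3.5 N at 0 rising by 0.7 N for each 10 mm (about 8 N at the mark); it snaps shut when let go. The marker stands at a value between 0.045 and 0.080.
- jar: Bystander: amber glass jar with white cap, 44 mm across, 60 mm high, by one end of the rail stand. Origin at its underside's centre.
- weight: Bystander: steel block weight 60 x 40 x 30 mm by the other end of the rail stand. Origin at its underside's centre.
- tape: Bystander: red ring of tape, 84 mm across, 25 mm high, lying on the table. Origin at its underside's centre.
- brush: Bystander: brush lying on the table. Its origin lies on its underside.
- viewer: Fixed grey viewing box, 220 mm along x, 180 mm along y, 50 mm high, an aluminium strip 10 mm high along each y side. Front faces its -x. Origin at the centre of its underside. Shut, the grip stands 75 mm behind the front edge.

How it is judged (in metres and radians):
On the way, in this order (a step that is already met when the one before it is completed fails the run):
1. the headset hangs on the bar, released (x of loupe_grip in the frame of rail_mid between -0.03 and 0.03 m and y of loupe_grip in the frame of rail_mid between -0.07 and 0.07 m and z of loupe_grip in the frame of rail_mid between 0.02 and 0.042 m and angle between loupe_grip's own z axis and vertical below 0.3 rad and contact force between each of the arm, the fingers and loupe below 0.1 N and contact force between loupe and rail above 0.5 N and linear speed of loupe below 0.05 m/s), for 0.3 s.
2. the shutter is held at the marker (x of shutter_line in the frame of marker_mid between -0.006 and 0.006 m and contact force between the fingers and shutter above 1.5 N and velocity of joint shutter between -0.02 and 0.02 m/s), for 0.4 s.
At the end, for the whole second after the job is handed in: Headset at rest on the bar, released, upright to 0.3 rad, block centre within 30 mm across and 70 mm along from the bar's middle, 20 to 42 mm above its axis; red line within 6 mm of the marker's centre, still (20 mm/s), fingers on the shutter (over 1.5 N); marker moved under 5 mm (all of step 1 and all of step 2 and distance of marker_mid from where it was at the start of the episode below 0.005 m); the arm keeps its last pose, push and grip.
It fails at once if the jar, weight, tape or brush is shifted by more than 25 mm (distance of any of jar, weight, tape, brush from where it was at the start of the episode above 0.025 m).
It fails at once if the green marker is shifted by more than 5 mm (distance of marker_mid from where it was at the start of the episode above 0.005 m).
It also fails if it takes over 61 s, if anything falls off the work surface, if the arm or the gripper's body presses on something with over 40 N, if the wrist force passes 120 N, or if a joint passes its speed limit or range.

## Working session

There is one attempt and no reset: what is moved stays moved. The work goes in short steps, Python scripts to look and compute and a shell command to move; the robot and the scene stay as the last step left them, time stands still between calls to the robot, and variables do not carry over. Pictures are saved under pics/ and viewed, and the job is handed in when it is done.

```bash
mkdir -p pics; ls
python3 - <<'E'
from workcell import *
import cv2
s=sense();print(s)
for n in("side","top"):
    cv2.imwrite(f"pics/{n}0.png",read_camera(n)[:,:,::-1]);print(camera_info(n))
E
```

```text
pics
{'time_s': 0.0, 'joint_positions': array([-1.27901797,  0.39920249,  0.04505042,  1.5378795 , -0.01871864,
        1.20692542, -0.05067774]), 'qvel': array([-4.05497855e-04,  2.68845073e-05, -4.86320714e-04,  1.17265268e-04,
        3.10501722e-04,  6.51593908e-04, -1.24071329e-03]), 'joint_efforts': array([-8.19172647e-05, -4.75132298e+01,  1.36453953e+00, -2.54223418e+01,
        1.15135979e-02,  9.51583585e-03,  1.36336706e-05]), 'ee_pos': array([247.34039942, 600.44157121, 247.25722159]), 'orientation': array([-1.30899313e-04,  1.94093075e-01,  9.80982612e-01, -9.87770250e-04]), 'ft_force': array([-0.34116062, -0.11159578, -0.67910904]), 'torque': array([-0.00384861,  0.02421363,  0.0557839 ]), 'width': 85.35868269738856}
{'camera_matrix': array([[527.49625397,   0.        , 317.80082244],
       [  0.        , 527.49625397, 240.55574702],
       [  0.        ,   0.        ,   1.        ]]), 'xyz': array([ -94.62630462, -704.14946865,  827.03323997]), 'orientation': array([-0.4157869 ,  0.82438118, -0.33994392,  0.17875976])}
{'camera_matrix': array([[604.6402507 ,   0.        , 321.44299338],
       [  0.        , 604.6402507 , 238.32514839],
       [  0.        ,   0.        ,   1.        ]]), 'xyz': array([ 488.17361843,   -2.95239688, 1429.68418471]), 'orientation': array([ 0.02098976, -0.70062254,  0.71252787, -0.03148861])}
```

View pics/side0.png

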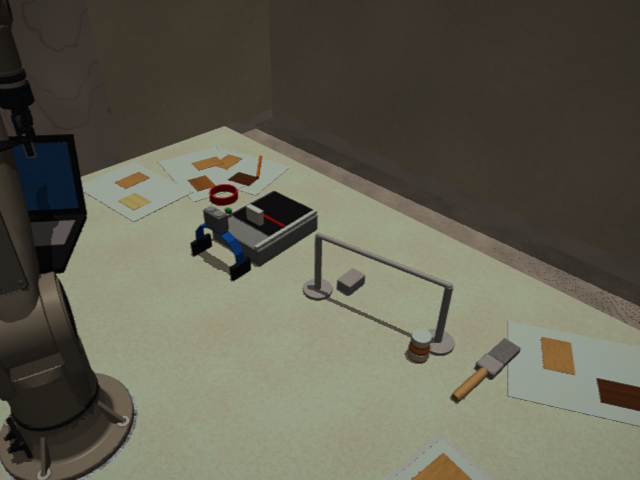

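View pics/top0.png

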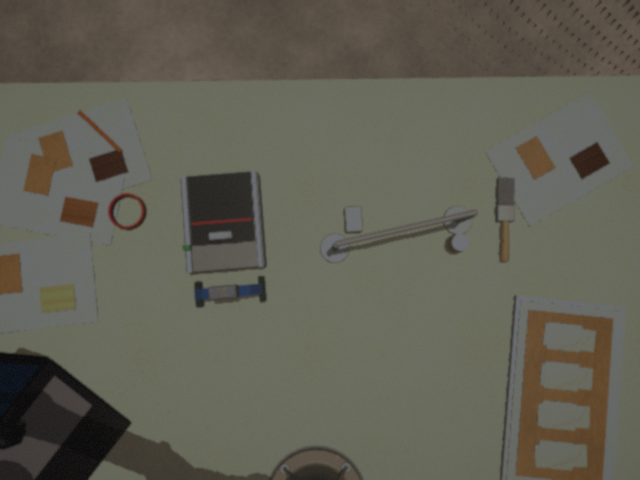

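The side view shows the headset at about (220,235), the box at (270,225) and the rail from (318,238) to (450,288). In the top view the headset is at (230,292), the box at (223,222), the bar from (335,247) to (475,212), the jar at (460,243), the weight at (353,219), the tape at (127,211) and the brush at (505,220). I'll zoom in to measure.

```bash
cat > h.py <<'E'
import numpy as np,cv2
from workcell import *
from scipy.spatial.transform import Rotation as R
def cam(n):
    c=camera_info(n);q=c["orientation"];return c["camera_matrix"],c["xyz"],R.from_quat(np.r_[q[1:],q[0]]).as_matrix()
def ray(n,u,v):
    K,o,M=cam(n);return o,M@np.linalg.inv(K)@np.array([u,v,1.])
def onz(n,u,v,z):
    o,d=ray(n,u,v);return o+d*(z-o[2])/d[2]
def tri(uv1,uv2):
    A=np.zeros((3,3));b=np.zeros(3);rs=[ray("side",*uv1),ray("top",*uv2)]
    for o,d in rs:
        d=d/np.linalg.norm(d);P=np.eye(3)-np.outer(d,d);A+=P;b+=P@o
    p=np.linalg.solve(A,b);return p,[np.linalg.norm(np.cross(p-o,d/np.linalg.norm(d))) for o,d in rs]
def proj(n,p):
    K,o,M=cam(n);x=K@(M.T@(np.array(p,float)-o));return x[:2]/x[2]
def crop(src,out,x0,y0,w,h,s):
    im=cv2.imread(src)[y0:y0+h,x0:x0+w];cv2.imwrite(out,cv2.convertScaleAbs(cv2.resize(im,None,fx=s,fy=s,interpolation=cv2.INTER_CUBIC),alpha=1.4))
E
python3 - <<'E'
from h import *
crop("pics/top0.png","pics/t_a.png",170,160,110,150,4)
crop("pics/side0.png","pics/s_a.png",180,180,150,110,5)
crop("pics/top0.png","pics/t_b.png",310,190,180,90,4)
E
```

```text
(no output)
```

View pics/t_a.png

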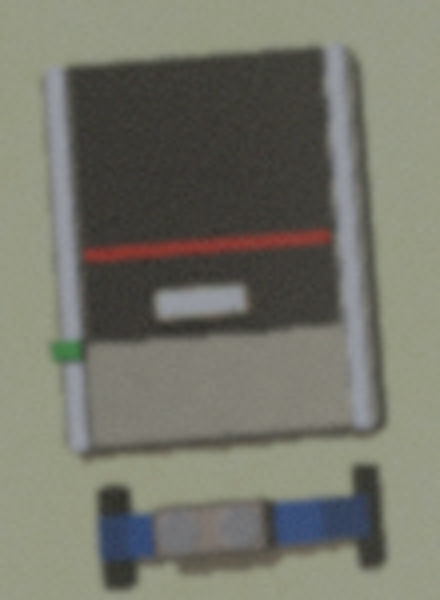

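View pics/s_a.png

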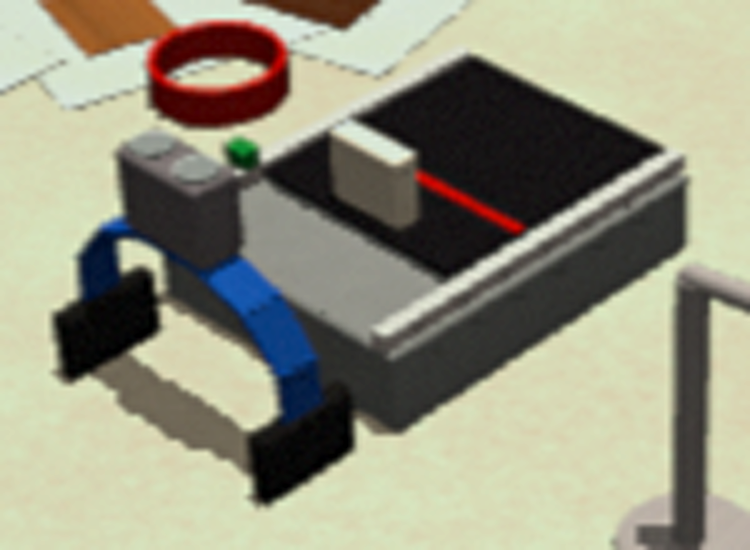

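View pics/t_b.png

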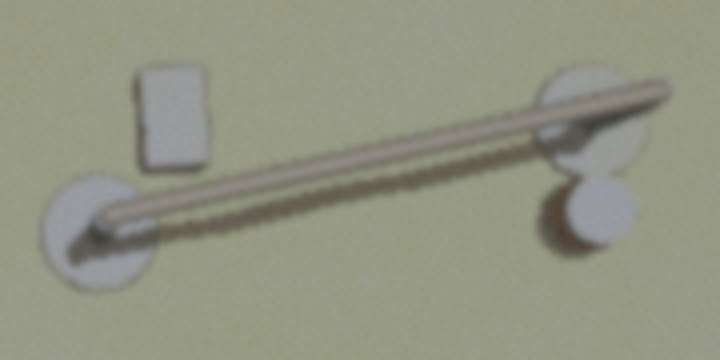

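Run:
```python
from h import *
np.set_printoptions(precision=1,suppress=True)
T=lambda x,y:(170+x/4,160+y/4)
S=lambda x,y:(180+x/5,180+y/5)
B=lambda x,y:(310+x/4,190+y/4)
print("lens tri",tri(S(152,146),T(182,529)),tri(S(200,170),T(240,525)))
a=onz("top",*T(182,529),152);b=onz("top",*T(240,525),152);print("lens z152",a,b,(a+b)/2)
a=onz("side",*S(152,146),152);b=onz("side",*S(200,170),152);print("lens side",a,b,(a+b)/2)
a=onz("top",*T(117,537),40);b=onz("top",*T(368,515),40);print("pads",a,b,(a+b)/2,np.degrees(np.arctan2(*(a-b)[1::-1])))
for nm,p,z in [("grip",(202,303),101),("gripL",(155,305),101),("gripR",(247,300),101),("lineL",(86,256),59),("lineR",(330,238),59),("marker",(68,350),72),("stripL0",(55,70),60),("stripL1",(80,450),60),("stripR0",(336,48),60),("stripR1",(368,428),60)]:
    print(nm,onz("top",*T(*p),z))
for nm,p,z in [("gripside",(373,143),101),("marker",(243,148),72),("line end",(522,229),59)]:
    print(nm,"side",onz("side",*S(*p),z))
a=onz("top",*B(103,213),160);b=onz("top",*B(670,90),160)
print("bar",a,b,(a+b)/2,np.linalg.norm(a-b))
a=onz("top",*B(100,232),5);b=onz("top",*B(592,120),5);print("feet",a,b,(a+b)/2,np.linalg.norm(a-b))
a=onz("side",318,237,163);b=onz("side",449,287,163);print("bar side",a,b,(a+b)/2,np.linalg.norm(a-b))
for n,p,z in [("jar",(600,210),60),("weight",(172,117),30)]: print(n,onz("top",*B(*p),z))
print(onz("top",127,211,12),onz("top",505,200,10),onz("top",505,260,10))
```

```text
lens tri (array([472.5, 201.9, 153.7]), [np.float64(0.8114087763354221), np.float64(0.8114087763354335)]) (array([475.2, 170.7, 153.7]), [np.float64(0.6017674006049478), np.float64(0.6017674006048553)])
lens z152 [473.1 201.7 152. ] [474.7 171.3 152. ] [473.9 186.5 152. ]
lens side [473.3 204.7 152. ] [477.1 172.5 152. ] [475.2 188.6 152. ]
pads [467.9 256.6  40. ] [477.9 113.5  40. ] [472.9 185.1  40. ] 93.99887157642698
grip [596.1 198.3 101. ]
gripL [595.4 224.1 101. ]
gripR [597.4 173.6 101. ]
lineL [627.4 270.3  59. ]
lineR [635.4 131.9  59. ]
marker [573.3 277.8  72. ]
stripL0 [734.1 287.5  60. ]
stripL1 [517.4 273.6  60. ]
stripR0 [744.5 127.4  60. ]
stripR1 [527.1 111.3  60. ]
gripside side [598. 198. 101.]
marker side [573.6 277.7  72. ]
line end side [640.7 134.4  59. ]
bar [571.6 -52.6 160. ] [ 631.9 -354.5  160. ] [ 601.8 -203.5  160. ] 307.9003875101453
feet [570.5 -56.7   5. ] [ 632.3 -350.3    5. ] [ 601.4 -203.5    5. ] 300.0340874849504
bar side [564.4 -60.9 163. ] [ 628.  -350.8  163. ] [ 596.2 -205.8  163. ] 296.7849229718571
jar [ 575.2 -339.7   60. ]
weight [635.4 -98.9  30. ]
[665.2 430.6  12. ] [ 677.8 -462.7   10. ] [ 535.3 -457.    10. ]
```

```bash
cat >> h.py <<'E'
def pose():
    s=sense();q=s["orientation"];return s,s["ee_pos"],R.from_quat(np.r_[q[1:],q[0]]).as_matrix()
def go(t,jaw=None):
    """needed shift in tool axes (units of 50mm) and spin (units of 90deg) to target TCP/jaw angle deg"""
    s,p,M=pose()
    d=M.T@(np.array(t,float)-p)
    ja=np.degrees(np.arctan2(M[1,1],M[0,1]))
    print("t",round(s["time_s"],2),"tcp",p.round(1),"jaw",ja.round(1),"tilt",np.degrees(np.arccos(-M[2,2])).round(2),"w",round(s["width"],1),"F",s["ft_force"].round(1),"j",s["joint_positions"].round(2))
    print("shift units",(d/50).round(2))
    if jaw is not None:
        e=(jaw-ja+90)%180-90;print("spin units",round(-e/90,3))
E
python3 -m pendant '[[[0,0,0,0.095,-1],[0,0,0,0.095,-1],[0,0,0,0.095,-1],[0,0,0,0.095,-1],[0,0,0,0.095,-1],[0,0,0,0.095,-1],[0,0,0,0,-1]]]'
python3 -c "
from h import *
go([474,186.5,200],4)"
```

```text
time_s: 0.8
ee_pos: [246.4, 597.9, 242.7]
orientation: [0.002, 0.604, 0.797, -0.005]
ft_force: [0.3, -0.4, -0.2]
width: 85.3
t 0.8 tcp [246.4 597.9 242.7] jaw 15.7 tilt 0.6 w 85.3 F [ 0.3 -0.4 -0.2] j [-1.4   0.41  0.21  1.55 -0.09  1.21 -0.9 ]
shift units [-9.15  2.15  0.92]
spin units 0.13
```

```bash
python3 -m pendant '[[[-0.6,0.1,-0.05,0.03,-1],[-0.6,0.15,-0.05,0.03,-1],[-0.6,0.15,-0.02,0.03,-1],[-0.6,0.15,-0.02,0.03,-1],[-0.6,0.15,-0.02,0.01,-1],[-0.6,0.15,-0.02,0,-1],[-0.6,0.15,-0.02,0,-1],[-0.6,0.15,-0.02,0,-1],[-0.6,0.15,0,0,-1],[-0.6,0.15,0,0,-1],[-0.6,0.15,0,0,-1],[0,0,0,0,-1],[0,0,0,0,-1]]]'
python3 -c "
from h import *
go([474,186.5,200],4)"
```

```text
time_s: 2.1
ee_pos: [371.2, 268.6, 253.2]
orientation: [0.002, 0.667, 0.745, -0.007]
ft_force: [-0.1, -0.1, -0.6]
width: 85.5
t 2.1 tcp [371.2 268.6 253.2] jaw 6.3 tilt 0.85 w 85.5 F [-0.1 -0.1 -0.6] j [-1.13  0.05  0.42  1.97 -0.02  1.14 -0.59]
shift units [-1.84  1.87  1.07]
spin units 0.025
```

```bash
python3 -m pendant '[[[-0.3,0.3,0,0.01,-1],[-0.3,0.3,0,0.01,-1],[-0.3,0.3,0,0.01,-1],[-0.3,0.3,0,0,-1],[-0.3,0.3,0.1,0,-1],[-0.3,0.3,0.2,0,-1],[0,0,0.2,0,-1],[0,0,0,0,-1],[0,0,0,0,-1]]]'
python3 -c "
from h import *
go([474,186.5,200],4)"
```

```text
time_s: 3.0
ee_pos: [468.4, 195.0, 226.5]
orientation: [0.001, 0.673, 0.74, -0.007]
ft_force: [1.5, -0.2, -0.1]
width: 84.9
t 3.0 tcp [468.4 195.  226.5] jaw 5.4 tilt 0.85 w 84.9 F [ 1.5 -0.2 -0.1] j [-0.95  0.19  0.53  1.9  -0.1   1.09 -0.29]
shift units [-0.17  0.1   0.53]
spin units 0.016
```

```bash
python3 -m pendant '[[[-0.17,0.1,0.2,0.016,-1],[0,0,0.3,0,-1],[0,0,0.3,0,-1],[0,0,0.2,0,-1],[0,0,0,0,-1],[0,0,0,0,-1]]]'
python3 -c "
from h import *
go([474,186.5,131],4)
cv2.imwrite('pics/s1.png',read_camera('side')[:,:,::-1]);crop('pics/s1.png','pics/s1c.png',150,120,200,160,4)"
```

```text
time_s: 3.6
ee_pos: [473.4, 188.9, 174.6]
orientation: [0.001, 0.681, 0.732, -0.006]
ft_force: [0.2, 0.1, 0.5]
width: 85.8
t 3.6 tcp [473.4 188.9 174.6] jaw 4.2 tilt 0.69 w 85.8 F [0.2 0.1 0.5] j [-0.92  0.26  0.53  1.96 -0.15  0.98 -0.25]
shift units [-0.04  0.02  0.87]
spin units 0.002
```

View pics/s1c.png

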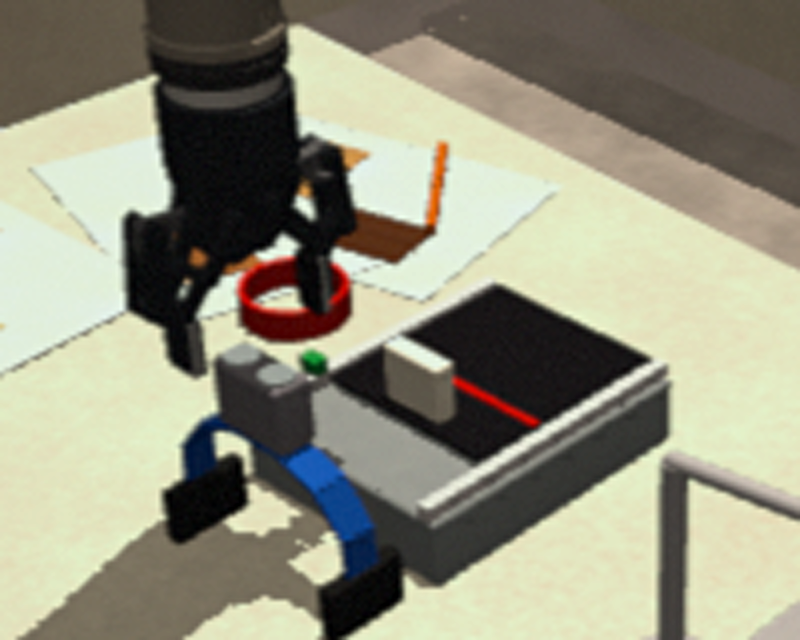

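The fingers straddle the block in x: fingertips at crop (190,360) and (315,300), block top at (260,365). I'll go down and close.

```bash
python3 -m pendant '[[[-0.04,0.02,0.3,0,-1],[0,0,0.3,0,-1],[0,0,0.22,0,-1],[0,0,0,0,-1],[0,0,0,0,0.2],[0,0,0,0,0.6],[0,0,0,0,1],[0,0,0,0,1],[0,0,0,0,1],[0,0,0,0,1],[0,0,0,0,1]]]' 40
python3 -c "
from h import *
go([474,186.5,131],4)"
```

```text
time_s: 4.75
ee_pos: [477.7, 188.8, 137.5]
orientation: [0.002, 0.68, 0.733, -0.001]
ft_force: [-1.1, 0.1, -1.6]
width: 27.7
t 4.75 tcp [477.7 188.8 137.5] jaw 4.2 tilt 0.26 w 27.7 F [-1.1  0.1 -1.6] j [-0.89  0.31  0.51  1.99 -0.19  0.89 -0.21]
shift units [-0.04 -0.08  0.13]
spin units 0.003
```

```bash
python3 -m pendant '[[[0,0,-0.15,0,1],[0,0,-0.25,0,1],[0,0,-0.3,0,1],[0,0,-0.4,0,1],[0,0,-0.5,0,1],[0,0,-0.5,0,1],[0,0,-0.5,0,1],[0,0,-0.5,0,1],[0,0,-0.5,0,1],[0,0,-0.4,0,1],[0,0,-0.2,0,1],[0,0,0,0,1],[0,0,0,0,1]]]' 60
python3 -c "
from h import *
go([601.5,-203.5,340],-78.3)
for n in('side','top'):cv2.imwrite(f'pics/{n}2.png',read_camera(n)[:,:,::-1])"
```

```text
time_s: 6.05
ee_pos: [476.8, 186.7, 365.4]
orientation: [0.003, 0.682, 0.731, 0.002]
ft_force: [-0.8, -0.9, -1.2]
width: 27.3
t 6.05 tcp [476.8 186.7 365.4] jaw 4.0 tilt 0.4 w 27.3 F [-0.8 -0.9 -1.2] j [-0.97  0.08  0.55  1.7  -0.04  1.37 -0.34]
shift units [-7.96  1.94  0.53]
spin units 0.914
```

View pics/side2.png

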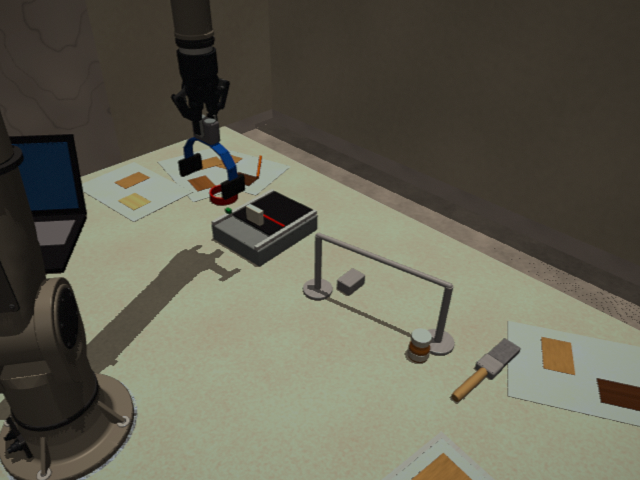

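The headset hangs straight in the gripper at (210,150). Next I carry it across to the rail.

```bash
python3 -m pendant '[[[-0.1,0.02,0,0,1],[-0.2,0.05,0,0,1],[-0.3,0.07,0,0,1],[-0.4,0.1,0,0,1],[-0.5,0.12,0,0,1],[-0.5,0.12,0,0,1],[-0.5,0.12,0,0,1],[-0.5,0.12,0,0,1],[-0.5,0.12,0,0,1],[-0.5,0.12,0,0,1],[-0.5,0.12,0,0,1],[-0.5,0.12,0,0,1],[-0.5,0.12,0,0,1],[-0.5,0.12,0,0,1],[-0.4,0.1,0,0,1],[-0.3,0.1,0,0,1],[-0.2,0.05,0,0,1],[-0.1,0.03,0,0,1],[0,0,0,0,1]]]'
python3 -c "
from h import *
go([601.5,-203.5,340],-78.3)"
```

```text
time_s: 8.05
ee_pos: [582.8, -187.0, 355.2]
orientation: [-0.001, 0.686, 0.728, -0.011]
ft_force: [1.1, -0.1, -1.4]
width: 27.2
t 8.05 tcp [ 582.8 -187.   355.2] jaw 3.4 tilt 1.24 w 27.2 F [ 1.1 -0.1 -1.4] j [-0.35  0.36  0.79  1.48 -0.24  1.42  0.51]
shift units [-0.35  0.36  0.3 ]
spin units 0.908
```

```bash
python3 -m pendant '[[[0,0,0,0.04,1],[0,0,0,0.08,1],[0,0,0,0.09,1],[0,0,0,0.09,1],[0,0,0,0.09,1],[0,0,0,0.09,1],[0,0,0,0.09,1],[0,0,0,0.09,1],[0,0,0,0.06,1],[0,0,0,0.03,1],[0,0,0,0,1],[0,0,0,0,1]]]'
python3 -c "
from h import *
go([601.5,-203.5,340],-78.3)"
```

```text
time_s: 9.25
ee_pos: [583.0, -171.9, 354.0]
orientation: [-0.002, 0.978, 0.211, -0.009]
ft_force: [0.2, -0.0, -1.3]
width: 27.2
t 9.25 tcp [ 583.  -171.9  354. ] jaw -65.7 tilt 1.05 w 27.2 F [ 0.2 -0.  -1.3] j [-0.52  0.44  1.06  1.49 -0.38  1.45 -0.59]
shift units [0.08 0.73 0.27]
spin units 0.14
```

```bash
python3 -m pendant '[[[0.02,0.2,0,0.05,1],[0.02,0.25,0,0.05,1],[0.02,0.2,0,0.04,1],[0,0.1,0,0,1],[0,0,0,0,1],[0,0,0,0,1]]]'
python3 -c "
from h import *
go([601.5,-203.5,340],-78.3)
for n in('side','top'):cv2.imwrite(f'pics/{n}3.png',read_camera(n)[:,:,::-1])
crop('pics/side3.png','pics/s3c.png',270,50,220,300,2.5)
crop('pics/top3.png','pics/t3c.png',300,130,220,160,3.5)"
```

```text
time_s: 9.85
ee_pos: [598.7, -203.3, 353.5]
orientation: [-0.003, 0.994, 0.105, -0.009]
ft_force: [-0.8, -0.5, -1.4]
width: 27.5
t 9.85 tcp [ 598.7 -203.3  353.5] jaw -78.0 tilt 1.08 w 27.5 F [-0.8 -0.5 -1.4] j [-0.44  0.52  1.09  1.43 -0.45  1.48 -0.73]
shift units [0.06 0.02 0.27]
spin units 0.003
```

View pics/s3c.png

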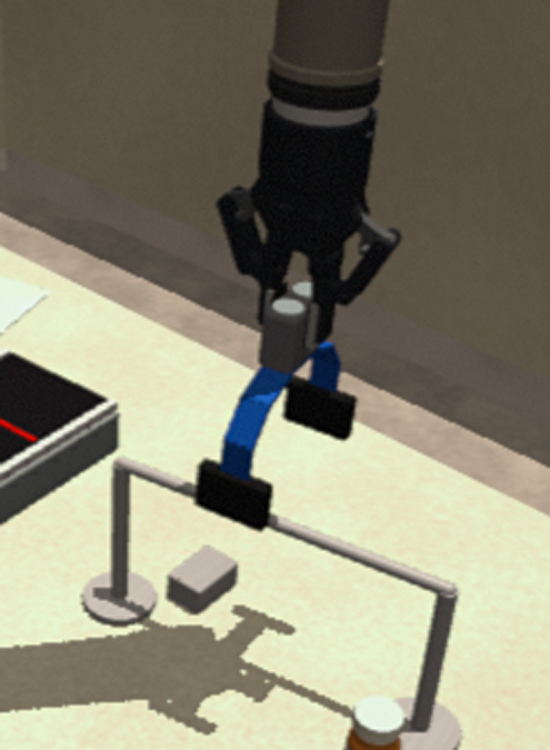

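View pics/t3c.png

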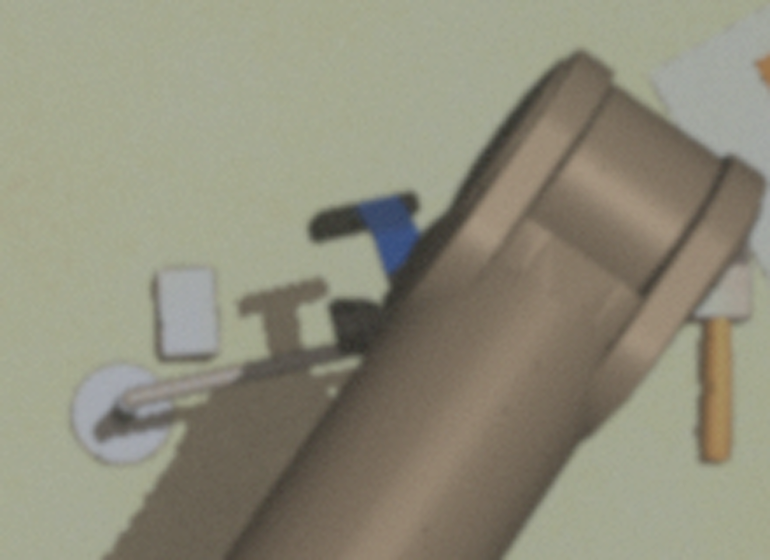

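```bash
python3 -c "
from h import *
for p in((385.2,172),(391.2,165.6)):print(onz('side',*p,368).round(1))
"; python3 -m pendant '[[[0.06,0.02,0.2,0,1],[0,0,0.3,0,1],[0,0,0.3,0,1],[0,0,0.3,0,1],[0,0,0.3,0,1],[0,0,0.3,0,1],[0,0,0.2,0,1],[0,0,0.1,0,1],[0,0,0,0,1]]]'
python3 -c "
from h import *
go([601.5,-203.5,201],-78.3)"
```

```text
[ 589.3 -202.9  368. ]
[ 616.3 -195.3  368. ]
time_s: 10.85
ee_pos: [598.8, -200.3, 241.8]
orientation: [-0.005, 0.994, 0.106, -0.011]
ft_force: [0.1, -0.3, -0.7]
width: 27.0
t 10.85 tcp [ 598.8 -200.3  241.8] jaw -77.8 tilt 1.36 w 27.0 F [ 0.1 -0.3 -0.7] j [-0.43  0.59  1.03  1.59 -0.51  1.29 -0.67]
shift units [0.06 0.08 0.81]
spin units 0.005
```

```bash
python3 -m pendant '[[[0.06,0.06,0.2,0,1],[0,0,0.2,0,1],[0,0,0,0,1]]]'
python3 -c "
from h import *
go([601.5,-203.5,201],-78.3)
for n in('side',):cv2.imwrite(f'pics/{n}4.png',read_camera(n)[:,:,::-1])
crop('pics/side4.png','pics/s4c.png',290,130,200,220,3)"
```

```text
time_s: 11.15
ee_pos: [603.1, -203.2, 221.3]
orientation: [-0.004, 0.994, 0.106, -0.01]
ft_force: [0.1, -0.5, -1.8]
width: 26.9
t 11.15 tcp [ 603.1 -203.2  221.3] jaw -77.8 tilt 1.2 w 26.9 F [ 0.1 -0.5 -1.8] j [-0.41  0.61  1.01  1.6  -0.53  1.25 -0.66]
shift units [-0.03  0.    0.41]
spin units 0.005
```

View pics/s4c.png

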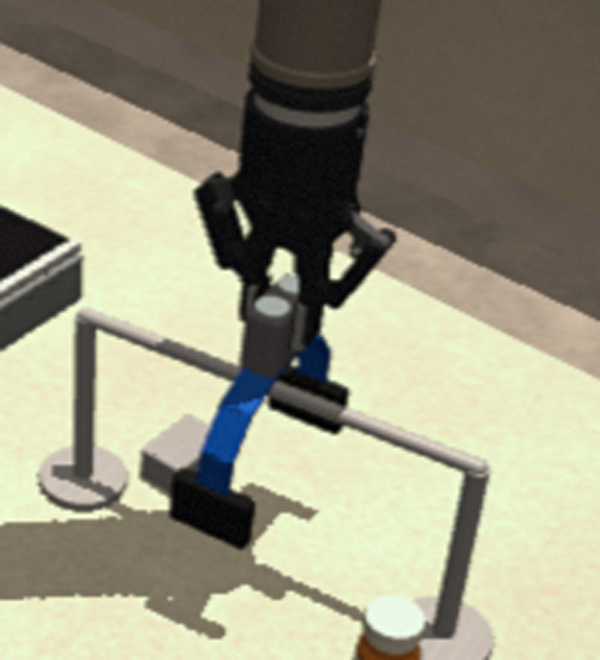

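The headset straddles the bar, one pad on each side: the near one at crop (212,508), the far one at (308,400). The crown is still about 20 mm above the bar, so I'll lower in small steps until contact.

```bash
python3 -m pendant '[[[-0.03,0,0.12,0,1],[0,0,0.1,0,1],[0,0,0.08,0,1],[0,0,0,0,1]]]'
python3 -c "
from h import *
go([601.5,-203.5,201],-78.3)"
```

```text
time_s: 11.6
ee_pos: [601.9, -204.2, 206.7]
orientation: [-0.004, 0.994, 0.106, -0.008]
ft_force: [0.1, 0.1, -1.9]
width: 27.1
t 11.6 tcp [ 601.9 -204.2  206.7] jaw -77.8 tilt 1.04 w 27.1 F [ 0.1  0.1 -1.9] j [-0.41  0.62  1.01  1.62 -0.54  1.22 -0.65]
shift units [-0.   -0.01  0.11]
spin units 0.005
```

```bash
python3 -m pendant '[[[0,0,0.06,0,1],[0,0,0.04,0,1],[0,0,0.04,0,1],[0,0,0,0,1]]]'
python3 -c "
from h import *
go([601.5,-203.5,201],-78.3)"
```

```text
time_s: 12.0
ee_pos: [602.4, -204.5, 201.6]
orientation: [-0.004, 0.994, 0.106, -0.007]
ft_force: [0.3, -0.0, -1.4]
width: 27.3
t 12.0 tcp [ 602.4 -204.5  201.6] jaw -77.8 tilt 0.94 w 27.3 F [ 0.3 -0.  -1.4] j [-0.41  0.62  1.    1.63 -0.55  1.21 -0.64]
shift units [-0.01 -0.02  0.01]
spin units 0.005
```

```bash
python3 -m pendant '[[[0,0,0.05,0,1],[0,0,0.03,0,1],[0,0,0,0,1]]]'
python3 -c "
from h import *
go([601.5,-203.5,201],-78.3)
cv2.imwrite('pics/side5.png',read_camera('side')[:,:,::-1]);crop('pics/side5.png','pics/s5c.png',330,190,100,120,6)"
```

```text
time_s: 12.3
ee_pos: [602.8, -204.8, 201.6]
orientation: [-0.004, 0.994, 0.106, -0.006]
ft_force: [-0.4, -0.0, -2.2]
width: 26.9
t 12.3 tcp [ 602.8 -204.8  201.6] jaw -77.8 tilt 0.85 w 26.9 F [-0.4 -0.  -2.2] j [-0.4   0.62  1.    1.63 -0.55  1.21 -0.64]
shift units [-0.02 -0.03  0.01]
spin units 0.005
```

View pics/s5c.png

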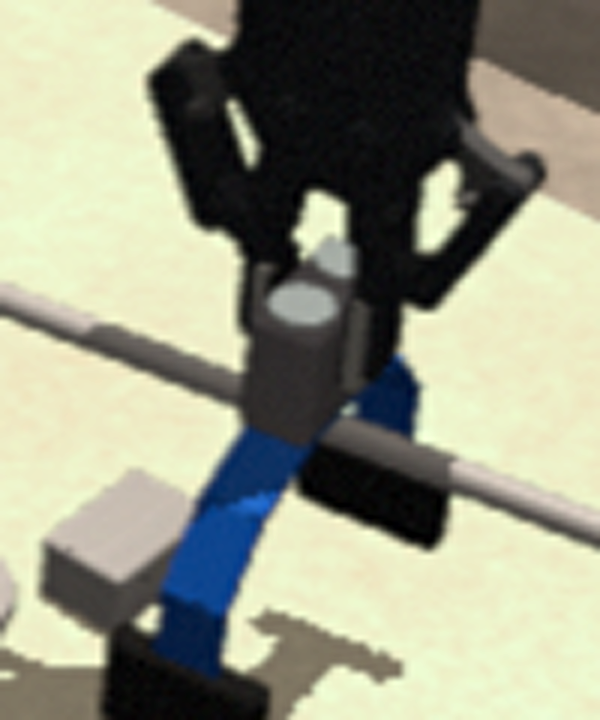

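```bash
python3 -m pendant '[[[0,0,0.06,0,1],[0,0,0.06,0,1],[0,0,0.03,0,1]]]'
python3 -c "
from h import *
go([601.5,-203.5,201],-78.3)"
```

```text
time_s: 12.65
ee_pos: [602.9, -205.1, 201.2]
orientation: [-0.006, 0.994, 0.106, -0.005]
ft_force: [-2.9, 2.4, 4.2]
width: 27.4
t 12.65 tcp [ 602.9 -205.1  201.2] jaw -77.8 tilt 0.88 w 27.4 F [-2.9  2.4  4.2] j [-0.4   0.62  1.    1.63 -0.56  1.21 -0.64]
shift units [-0.02 -0.04  0.01]
spin units 0.006
```

Contact: the force went up about 6 N and z stopped at 201. I'll release and keep the tool level while the fingers open.

```bash
python3 -m pendant '[[[0,0,-0.02,0,1],[0,0,0,0,0.6],[0,0,0,0,0.3],[0,0,0,0,0],[0,0,0,0,-0.5],[0,0,0,0,-1],[0,0,0,0,-1],[0,0,0,0,-1]]]'
python3 -c "
from h import *
go([601.5,-203.5,201],-78.3)
cv2.imwrite('pics/side6.png',read_camera('side')[:,:,::-1]);crop('pics/side6.png','pics/s6c.png',330,190,100,120,6)"
```

```text
time_s: 13.45
ee_pos: [603.4, -205.2, 200.9]
orientation: [-0.005, 0.994, 0.106, -0.005]
ft_force: [-0.2, -0.4, 0.1]
width: 85.4
t 13.45 tcp [ 603.4 -205.2  200.9] jaw -77.8 tilt 0.81 w 85.4 F [-0.2 -0.4  0.1] j [-0.4   0.62  1.    1.63 -0.56  1.21 -0.64]
shift units [-0.03 -0.04 -0.  ]
spin units 0.006
```

View pics/s6c.png

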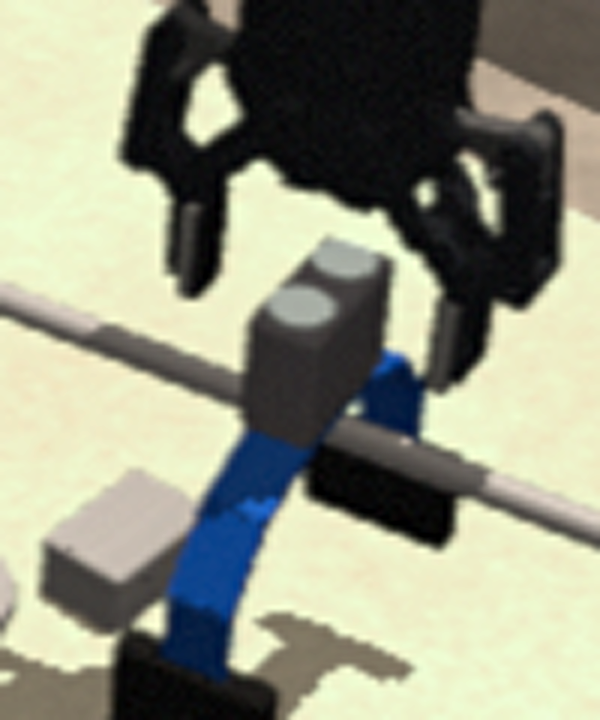

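The headset hangs free on the bar, level, with a finger clear on each side of the block. I'll rise straight up and go back to the shutter.

```bash
python3 -m pendant '[[[0,0,-0.1,0,-1],[0,0,-0.2,0,-1],[0,0,-0.3,0,-1],[0,0,-0.4,0,-1],[0,0,-0.5,0,-1],[0,0,-0.5,0,-1],[0,0,-0.4,0,-1],[0,0,-0.2,0,-1],[0,0,0,0,-1]]]'
python3 -c "
from h import *
go([597,198,300],4)
cv2.imwrite('pics/side7.png',read_camera('side')[:,:,::-1]);crop('pics/side7.png','pics/s7c.png',290,150,180,200,3)"
```

```text
time_s: 14.4
ee_pos: [605.0, -208.2, 344.8]
orientation: [-0.004, 0.994, 0.106, -0.002]
ft_force: [0.1, -0.4, 0.6]
width: 85.2
t 14.4 tcp [ 605.  -208.2  344.8] jaw -77.9 tilt 0.45 w 85.2 F [ 0.1 -0.4  0.6] j [-0.43  0.53  1.08  1.44 -0.46  1.46 -0.71]
shift units [ 1.55 -7.97  0.95]
spin units -0.91
```

View pics/s7c.png

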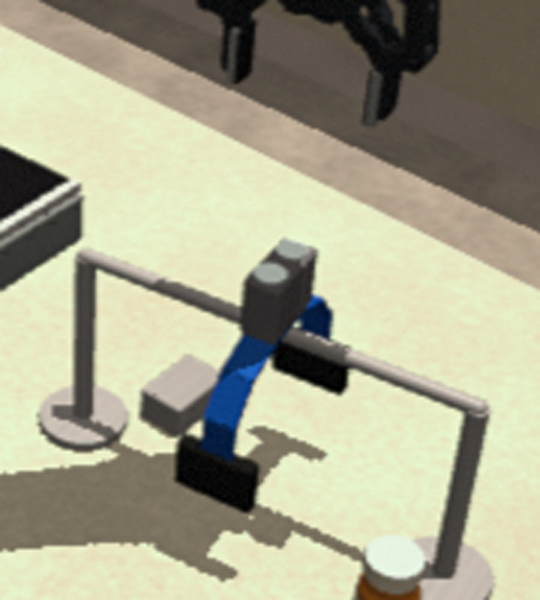

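```bash
python3 -c "
from h import *
a=onz('side',290+270/3,150+273/3,216);b=onz('side',290+297/3,150+250/3,216);print(a.round(1),b.round(1),((a+b)/2).round(1))
"
python3 -m pendant '[[[0.05,-0.2,0,-0.04,-1],[0,-0.3,0,-0.08,-1],[-0.05,-0.4,0,-0.09,-1],[-0.05,-0.4,0,-0.09,-1],[0.15,-0.4,0,-0.09,-1],[0.22,-0.4,0,-0.09,-1],[0.28,-0.35,0,-0.09,-1],[0.34,-0.3,0,-0.09,-1],[0.4,-0.23,0,-0.09,-1],[0.4,-0.15,0,-0.06,-1],[0.4,-0.08,0,-0.03,-1],[0.2,0,0,0,-1],[0,0,0,0,-1]]]'
python3 -c "
from h import *
go([597,198,250],4)"
```

```text
[ 589.6 -206.7  216. ] [ 622.8 -202.7  216. ] [ 606.2 -204.7  216. ]
time_s: 15.75
ee_pos: [524.5, 18.4, 330.8]
orientation: [-0.014, 0.702, 0.712, -0.01]
ft_force: [0.5, -0.2, 0.5]
width: 85.4
t 15.75 tcp [524.5  18.4 330.8] jaw 0.8 tilt 1.93 w 85.4 F [ 0.5 -0.2  0.5] j [-0.8   0.18  0.8   1.71 -0.14  1.34  0.04]
shift units [3.56 1.55 1.59]
spin units -0.035
```

```bash
python3 -m pendant '[[[0.2,0.1,0.05,-0.015,-1],[0.4,0.2,0.1,-0.015,-1],[0.5,0.2,0.15,-0.01,-1],[0.5,0.2,0.2,0,-1],[0.5,0.2,0.2,0,-1],[0.5,0.2,0.2,0,-1],[0.5,0.2,0.2,0,-1],[0.3,0.15,0.1,0,-1],[0.1,0.05,0,0,-1],[0,0,0,0,-1],[0,0,0,0,-1]]]'
python3 -c "
from h import *
go([597,198,150],4)"
```

```text
time_s: 16.85
ee_pos: [591.5, 215.0, 258.1]
orientation: [-0.015, 0.677, 0.736, -0.012]
ft_force: [0.0, -0.7, 0.3]
width: 85.3
t 16.85 tcp [591.5 215.  258.1] jaw 4.8 tilt 2.21 w 85.3 F [ 0.  -0.7  0.3] j [-0.89  0.45  0.68  1.56 -0.3   1.27 -0.08]
shift units [-0.36  0.16  2.16]
spin units 0.009
```

```bash
python3 -m pendant '[[[-0.18,0.1,0.2,0.005,-1],[-0.18,0.06,0.3,0.005,-1],[0,0,0.4,0,-1],[0,0,0.4,0,-1],[0,0,0.4,0,-1],[0,0,0.2,0,-1],[0,0,0,0,-1],[0,0,0,0,-1]]]'
python3 -c "
from h import *
go([597,198,83],4)
for n in('side','top'):cv2.imwrite(f'pics/{n}8.png',read_camera(n)[:,:,::-1])
crop('pics/side8.png','pics/s8c.png',190,120,150,150,4)
crop('pics/top8.png','pics/t8c.png',170,160,110,130,4)"
```

```text
time_s: 17.65
ee_pos: [599.5, 180.9, 158.4]
orientation: [-0.012, 0.69, 0.723, -0.013]
ft_force: [-0.2, -0.0, 0.3]
width: 85.4
t 17.65 tcp [599.5 180.9 158.4] jaw 2.7 tilt 2.03 w 85.4 F [-0.2 -0.   0.3] j [-0.82  0.53  0.65  1.68 -0.36  1.09 -0.01]
shift units [0.34 0.02 1.51]
spin units -0.015
```

View pics/s8c.png

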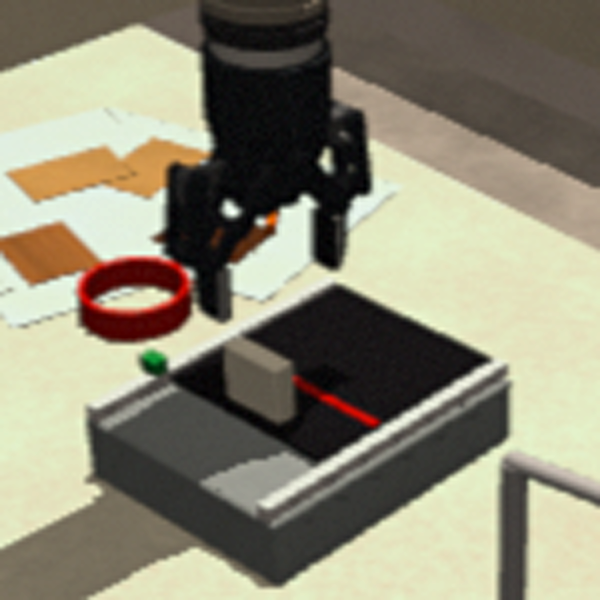

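View pics/t8c.png

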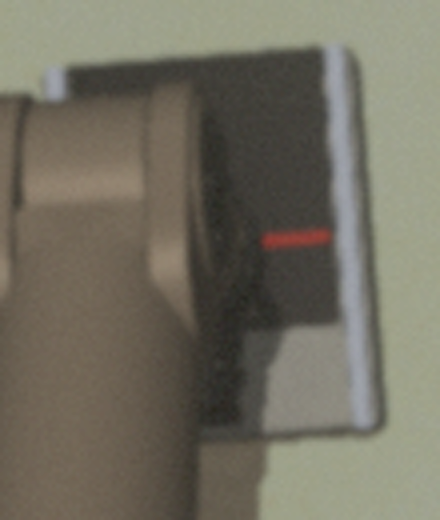

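The fingers stand above the grip, which is at crop (260,380) in the side view. I'll centre in y and descend.

```bash
python3 -m pendant '[[[0.15,0,0.1,-0.01,-1],[0.15,0,0.3,-0.005,-1],[0,0,0.3,0,-1],[0,0,0.2,0,-1],[0,0,0.1,0,-1],[0,0,0,0,-1]]]'
python3 -c "
from h import *
go([597,198,83],4)"
```

```text
time_s: 18.35
ee_pos: [597.5, 199.7, 105.5]
orientation: [-0.012, 0.68, 0.733, -0.011]
ft_force: [0.3, -0.8, -0.8]
width: 85.3
t 18.35 tcp [597.5 199.7 105.5] jaw 4.4 tilt 1.88 w 85.3 F [ 0.3 -0.8 -0.8] j [-0.82  0.59  0.61  1.71 -0.4   0.99  0.02]
shift units [-0.04  0.    0.45]
spin units 0.004
```

```bash
python3 -m pendant '[[[-0.03,0,0.2,0,-1],[0,0,0.2,0,-1],[0,0,0.05,0,-1],[0,0,0,0,-1]]]'
python3 -c "
from h import *
go([597,198,83],4)
for n in('side',):cv2.imwrite(f'pics/{n}9.png',read_camera(n)[:,:,::-1])
crop('pics/side9.png','pics/s9c.png',190,140,150,130,4)"
```

```text
time_s: 18.75
ee_pos: [597.2, 197.3, 81.2]
orientation: [-0.012, 0.68, 0.733, -0.011]
ft_force: [0.1, -0.2, -0.2]
width: 85.4
t 18.75 tcp [597.2 197.3  81.2] jaw 4.3 tilt 1.85 w 85.4 F [ 0.1 -0.2 -0.2] j [-0.8   0.62  0.59  1.73 -0.42  0.95  0.04]
shift units [ 0.01 -0.   -0.04]
spin units 0.003
```

View pics/s9c.png

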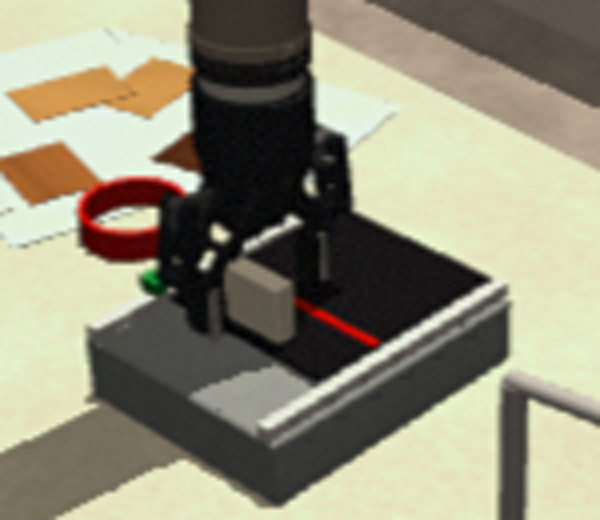

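A finger is on each x side of the grip, at crop (212,315) and (318,265). I'll rise 3 mm and close.

```bash
python3 -m pendant '[[[0,0,-0.06,0,-1],[0,0,0,0,0],[0,0,0,0,0.5],[0,0,0,0,1],[0,0,0,0,1],[0,0,0,0,1],[0,0,0,0,1]]]' 80
python3 -c "
from h import *
go([597,198,83],4)"
```

```text
time_s: 19.5
ee_pos: [599.9, 197.7, 86.7]
orientation: [-0.01, 0.681, 0.733, -0.008]
ft_force: [-3.2, 0.4, -0.4]
width: 14.6
t 19.5 tcp [599.9 197.7  86.7] jaw 4.2 tilt 1.47 w 14.6 F [-3.2  0.4 -0.4] j [-0.8   0.62  0.6   1.73 -0.42  0.95  0.04]
shift units [ 0.01 -0.05  0.08]
spin units 0.002
```

```bash
python3 -m pendant '[[[0,-0.1,0,0,1],[0,-0.15,0,0,1],[0,-0.15,0,0,1],[0,-0.15,0,0,1],[0,-0.1,0,0,1],[0,-0.1,0,0,1],[0,0,0,0,1],[0,0,0,0,1]]]'
python3 -c "
from h import *
go([547,194,86],4)
for n in('side','top'):cv2.imwrite(f'pics/{n}10.png',read_camera(n)[:,:,::-1])
crop('pics/side10.png','pics/s10c.png',190,140,150,130,5)
crop('pics/top10.png','pics/t10c.png',170,160,110,130,4)"
```

```text
time_s: 20.3
ee_pos: [565.7, 195.5, 86.6]
orientation: [-0.004, 0.681, 0.732, -0.002]
ft_force: [5.3, 0.5, -6.9]
width: 14.8
t 20.3 tcp [565.7 195.5  86.6] jaw 4.1 tilt 0.51 w 14.8 F [ 5.3  0.5 -6.9] j [-0.86  0.56  0.61  1.82 -0.41  0.89  0.02]
shift units [-0.   -0.37  0.02]
spin units 0.001
```

View pics/s10c.png

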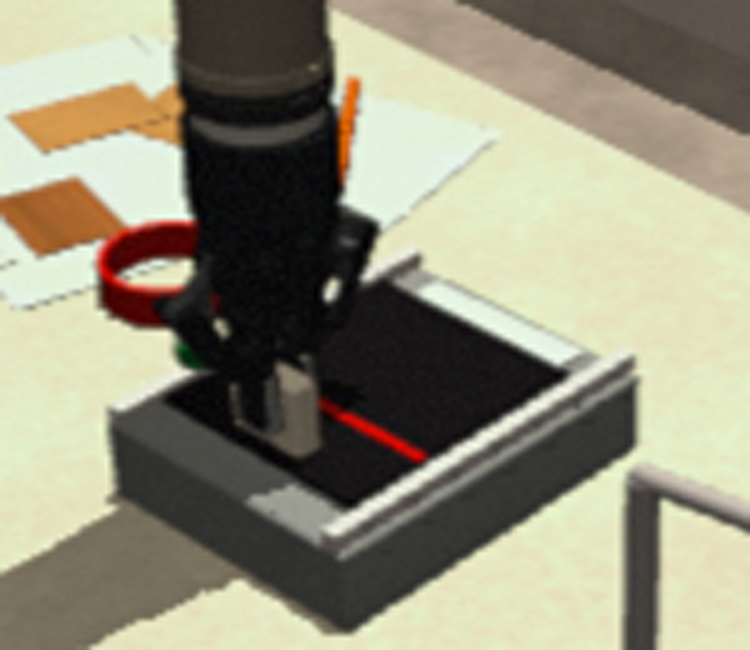

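View pics/t10c.png

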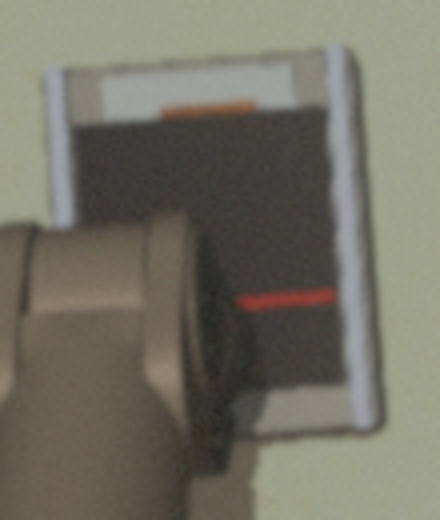

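Pulled 34 mm so far. Now I'll measure the line against the marker using colour masks.

```bash
cat >> h.py <<'E'
YAW=np.radians(3.8);U=np.array([np.cos(YAW),np.sin(YAW),0]);V=np.array([-np.sin(YAW),np.cos(YAW),0])
def mask(im,kind,box):
    x0,y0,x1,y1=box;h=cv2.cvtColor(im,cv2.COLOR_BGR2HSV);H,S,Vv=cv2.split(h)
    m=((H<8)|(H>172))&(S>130)&(Vv>60) if kind=="r" else (H>45)&(H<85)&(S>90)&(Vv>25)
    z=np.zeros_like(m);z[y0:y1,x0:x1]=m[y0:y1,x0:x1];return np.argwhere(z)[:,::-1].astype(float)
def report(src,n,kind,box,z):
    p=mask(cv2.imread(src),kind,box)
    if len(p)<3: print(src,kind,"none",len(p));return
    w=np.array([onz(n,u,v,z) for u,v in p]);c=w.mean(0);
    e=np.linalg.svd((w-c)[:,:2])[2][0]
    print(src,kind,len(p),"c",c.round(1),"boxx",(w@U).mean().round(1),"boxy",(w@V).min().round(1),(w@V).max().round(1),"dir",(np.degrees(np.arctan2(e[1],e[0]))%180).round(1))
E
python3 - <<'E'
from h import *
T=(175,180,262,275);S=(225,170,320,270)
report("pics/top0.png","top","r",T,59);report("pics/top0.png","top","g",(175,230,200,260),70)
report("pics/side0.png","side","r",(255,200,300,235),59);report("pics/side0.png","side","g",(218,200,240,222),68)
report("pics/side8.png","side","g",(218,200,240,222),68)
report("pics/top8.png","top","r",T,59);report("pics/side8.png","side","r",(255,190,300,235),59)
report("pics/top10.png","top","r",T,59);report("pics/side10.png","side","r",(252,205,300,240),59)
report("pics/side10.png","side","g",(218,200,240,222),68)
E
```

```text
pics/top0.png r 171 c [632.9 205.5  59. ] boxx 645.1 boxy 92.6 229.1 dir 93.8
pics/top0.png g 19 c [574.3 279.4  70. ] boxx 591.6 boxy 234.9 246.4 dir 90.1
pics/side0.png r 62 c [637.6 175.1  59. ] boxx 647.9 boxy 93.7 171.8 dir 93.2
pics/side0.png g 26 c [574.3 281.7  68. ] boxx 591.7 boxy 228.9 255.1 dir 66.8
pics/side8.png g 24 c [574.6 281.9  68. ] boxx 592.0 boxy 230.9 255.1 dir 62.6
pics/top8.png r 44 c [636.3 152.8  59. ] boxx 645.0 boxy 92.6 127.1 dir 94.8
pics/side8.png r 55 c [637.8 169.9  59. ] boxx 647.7 boxy 91.8 171.8 dir 92.5
pics/top10.png r 66 c [601.6 158.6  59. ] boxx 610.8 boxy 92.9 143.1 dir 93.6
pics/side10.png r 61 c [603.5 168.3  59. ] boxx 613.3 boxy 93.2 170.6 dir 94.0
pics/side10.png g 12 c [571.3 281.4  68. ] boxx 588.7 boxy 230.9 255.1 dir 70.0
```

Top view: line at 610.8 and marker at about 592 in box x, so about 19 mm to go. The side view agrees once its bias of about 2.5 mm is allowed for.

```bash
python3 -m pendant '[[[0,-0.1,0,0,1],[0,-0.1,0,0,1],[0,-0.08,0,0,1],[0,-0.05,0,0,1],[0,-0.02,0,0,1],[0,-0.02,0,0,1]]]' 90
python3 -c "
from h import *
go([546.8,194.2,86],4)"
```

```text
time_s: 21.0
ee_pos: [548.5, 194.4, 86.7]
orientation: [-0.002, 0.681, 0.732, 0.0]
ft_force: [7.1, 1.5, -5.8]
width: 15.0
t 21.0 tcp [548.5 194.4  86.7] jaw 4.1 tilt 0.22 w 15.0 F [ 7.1  1.5 -5.8] j [-0.88  0.53  0.62  1.87 -0.4   0.87  0.01]
shift units [-0.   -0.03  0.01]
spin units 0.001
```

```bash
python3 -m pendant '[[[0,-0.02,0,0,1],[0,-0.02,0,0,1]]]' 90
python3 -c "
from h import *
go([546.8,194.2,86],4)
for n in('side','top'):cv2.imwrite(f'pics/{n}11.png',read_camera(n)[:,:,::-1])
crop('pics/side11.png','pics/s11c.png',190,140,150,130,5)
crop('pics/top11.png','pics/t11c.png',170,160,110,130,4)
T=(175,180,262,275)
report('pics/top11.png','top','r',T,59);report('pics/top11.png','top','g',(175,230,200,260),70);report('pics/side11.png','side','r',(245,205,300,245),59)
go([546.8,194.2,86],4)"
```

```text
time_s: 21.2
ee_pos: [546.8, 194.3, 86.7]
orientation: [-0.001, 0.681, 0.732, 0.001]
ft_force: [7.8, 1.0, -6.1]
width: 15.0
t 21.2 tcp [546.8 194.3  86.7] jaw 4.1 tilt 0.18 w 15.0 F [ 7.8  1.  -6.1] j [-0.88  0.53  0.62  1.87 -0.4   0.86  0.  ]
shift units [-0.    0.    0.01]
spin units 0.001
pics/top11.png r 66 c [582.5 159.7  59. ] boxx 591.8 boxy 92.2 146.7 dir 93.9
pics/top11.png g none 0
pics/side11.png r 61 c [584.8 168.1  59. ] boxx 594.6 boxy 92.1 170.1 dir 93.5
t 21.3 tcp [546.6 194.3  86.7] jaw 4.1 tilt 0.19 w 14.7 F [ 6.3  0.6 -5.8] j [-0.88  0.53  0.62  1.87 -0.4   0.87  0.  ]
shift units [-0.    0.    0.01]
spin units 0.001
```

View pics/s11c.png

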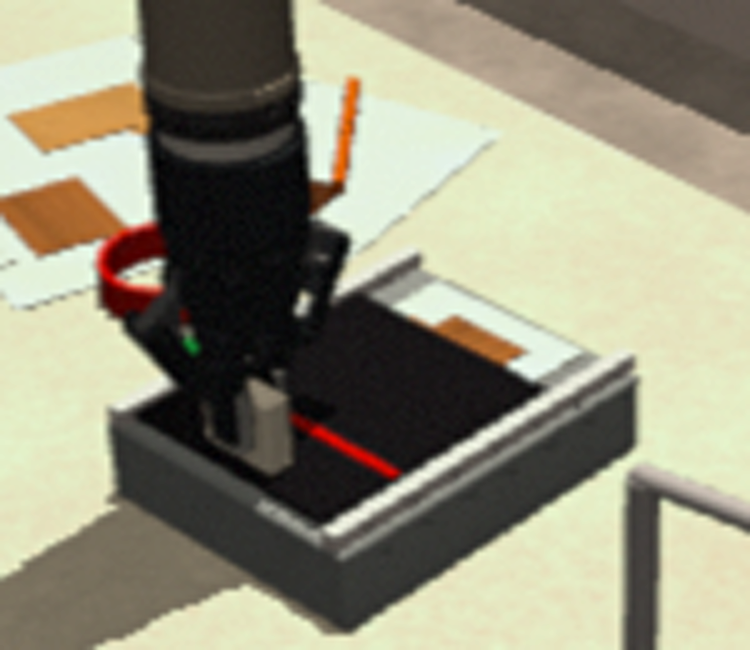

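View pics/t11c.png

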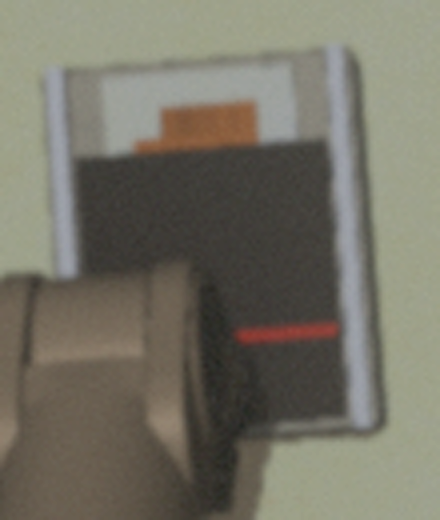

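The line is level with the marker (591.8 against about 592 in box x). I'll hold with rows that do not move and watch for creep.

```bash
python3 -m pendant '[[[0,0,0,0,1],[0,0,0,0,1],[0,0,0,0,1],[0,0,0,0,1],[0,0,0,0,1],[0,0,0,0,1],[0,0,0,0,1]]]' 90
python3 -c "
from h import *
go([546.8,194.2,86],4)
for n in('side','top'):cv2.imwrite(f'pics/{n}12.png',read_camera(n)[:,:,::-1])
T=(175,180,262,275)
report('pics/top12.png','top','r',T,59);report('pics/side12.png','side','r',(245,205,300,245),59)
go([546.8,194.2,86],4)"
```

```text
time_s: 22.0
ee_pos: [546.6, 194.3, 86.7]
orientation: [-0.001, 0.681, 0.732, 0.0]
ft_force: [7.4, 1.3, -5.0]
width: 14.8
t 22.0 tcp [546.6 194.3  86.7] jaw 4.1 tilt 0.14 w 14.8 F [ 7.4  1.3 -5. ] j [-0.88  0.53  0.62  1.87 -0.4   0.86  0.  ]
shift units [-0.    0.    0.01]
spin units 0.001
pics/top12.png r 68 c [582.6 157.7  59. ] boxx 591.8 boxy 92.0 146.7 dir 94.0
pics/side12.png r 62 c [584.6 167.   59. ] boxx 594.4 boxy 92.1 170.1 dir 93.1
t 22.1 tcp [546.6 194.3  86.7] jaw 4.1 tilt 0.14 w 14.6 F [ 6.7  1.7 -5.3] j [-0.88  0.53  0.62  1.87 -0.4   0.86  0.  ]
shift units [-0.    0.    0.01]
spin units 0.001
```

View pics/side12.png

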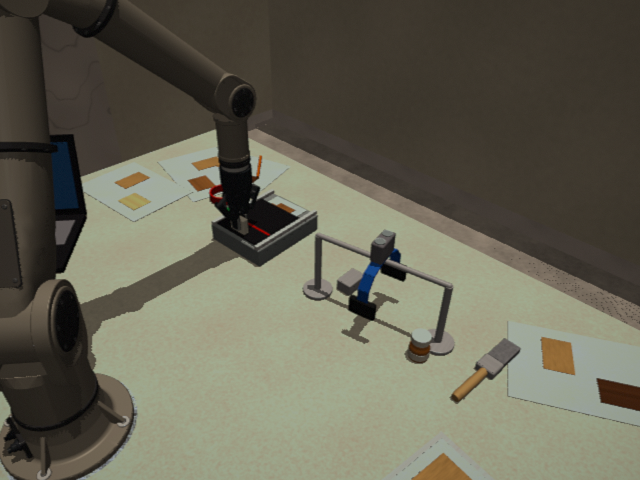

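The headset hangs on the bar at (380,265), the jar, weight and brush are where they were, and the shutter is steady with no creep. Handing in.

```bash
python3 -c "
from workcell import *
print(close_job())"
```

```text
the job is handed in; nothing more can be done
None
```

The headset hangs over the middle of the rail's bar, and the arm is still holding the shutter at the green marker. I handed the job in at about 22 s of the 61 s allowed; no verdict is reported.

- **Headset:** it hangs free and upright, straddling the bar. The side camera put its block about 4 mm across and 1 mm along from the bar's middle. The two cameras differed by about 5 mm across on where the bar's middle is, but even the worse reading keeps the block inside the 30 mm limit.
- **Shutter:** in the top view the red line read 591.8 mm against about 592 mm for the marker, in the box's frame. The side view put the line about 2.6 mm higher. It differs from the top view by about the same amount with the shutter shut, so I took that as calibration error. The line did not move over the last 0.7 s of holding, with 90 N of grip and about 7 N of spring pull on the wrist.
- **Bystanders:** in the last side picture the jar, weight and brush look unmoved, and the tape is partly hidden by the gripper. The marker is hidden from the top camera by the arm and nearly hidden from the side, so I could not measure it again at the end. The arm was never driven into it.

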